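# Sort the desk things into pen tray and dishes

## Task

Sort the four things lying on the grey desk mat. Lay the two pens lengthwise in the wooden pen tray, the black fountain pen in the groove farther from the robot and the steel ball pen in the groove nearer the robot; lay the memory stick flat in the round dish and the eraser flat in the square dish. Leave the ink bottle and the brass seal standing where they are.

Things in the scene. Friction and masses are not known exactly. Their poses are not given: they have to be found in the camera images.
- fountain_pen: black fountain pen, 14 wide, 137 long, 14 high, does not roll. Origin at the centre of its underside; y along its length, x across it, z up. At the start it lies flat on the grey desk mat, which is 3 mm thick and fixed.
- ball_pen: slim silvery steel ball pen, 12 wide, 139 long, 12 high, does not roll. Origin at the centre of its underside; y along its length, x across it, z up. At the start it lies flat on the grey desk mat, which is 3 mm thick and fixed.
- usb_stick: black memory stick with a metal plug, 18 wide, 50 long, 8 high. Origin at the centre of its underside; y along its length, x across it, z up. The wide black body reaches from y = -13 to +25 mm, the narrower plug (12 wide) from y = -25 to -13 mm. At the start it lies flat on the grey desk mat, which is 3 mm thick and fixed.
- eraser: eraser in a blue paper sleeve with one white end, 21 wide, 45 long, 12 high. Origin at the centre of its underside; y along its length, x across it, z up. At the start it lies flat on the grey desk mat, which is 3 mm thick and fixed.
- pen_tray: dark wooden pen tray, fixed on the desk to the right, 85 wide (x), 250 long (y), 16 high. Origin at the centre of its underside; y along its length, +x points away from the robot. A rib (6 wide, top at z = 11 mm) along the middle parts two long grooves, each 33 wide and 236 long, floor at z = 4 mm; their centre lines lie at x = +20 mm (the groove farther from the robot) and x = -20 mm (the nearer one). The outer walls are 6 thick and 16 high.
- round_dish: round white ceramic dish, fixed on the desk, 92 across at the rim and 16 high, wall 4; inner floor about 72 across, at z = 4 mm. Origin at the centre of its underside, z up.
- square_dish: square dish of light wood, fixed on the desk, 85 x 85, 16 high, walls 5 along x and y, inner floor 75 x 75 at z = 5 mm. Origin at the centre of its underside, z up. Round and square dish may stand in each other's place.
- letter_box: brown wooden letter box with its lid open, always in the same place between mat and tray, an obstacle. Origin at the centre of its underside; it reaches 130 mm to either side (y), 125 mm towards the robot (-x, with the drawer knob) and 120 mm to the back; the raised lid is 290 mm high. Carry things past it on the robot's side.
- ink_bottle: dark blue square ink bottle with a black cap, loose, 55 x 55 x 68 high, standing to the left of the dishes; not to be disturbed. Origin at the centre of its underside, z up.
- wax_seal: brass hand seal, loose, 28 across and 70 high, standing upright behind the dishes; not to be disturbed. Origin at the centre of its underside, z up.

How it is judged:
By the outcome, as a careful person would: the job done as asked, in the order asked, and still so for the second after the job is handed in, with the robot touching nothing.
It also fails if it takes over 120 s, if anything falls off the work surface, if the arm or the gripper's body presses on something with over 40 N, if the wrist force passes 120 N, or if a joint passes its speed limit or range.

## Robot

A 6-joint arm with a two-finger parallel gripper is mounted at the origin on the work surface; the furniture and walls round the work are solid. World frame = base frame: x ahead of the robot, y to its left, z up, the work surface at z = 0. Lengths are in m, angles in rad, forces in N, time in s.
With the tool pointing down it reaches from about 0.35 to 0.975 m from the base axis. Payload 4.9 kg.
Tool frame: the origin (TCP) lies at the very end of the fingers, on their centre line; the grasp point (between the pads) lies 19 mm behind it; z points along the fingers, y is the line along which they close (so a half turn about z gives the same grasp; the last joint's range is limited). The gripper opens to 85 mm and grips with 20 to 120 N. Pads are 22 mm wide; open, the fingers measure 114 mm over their backs; the gripper's body (76 mm by 85 mm) begins 54 mm behind the grasp point. The pads swing forward as they close: fully open they stand 13 mm farther back than shut.
Start: joints at [1.063, 0.053, 1.613, -0, 1.476, -0.119], TCP at [0.237, 0.578, 0.231] pointing down, gripper open.
Joint ranges: [-3.01, 3.01], [-1.01, 2.22], [0.06, 2.58], [-1.02, 4.17], [0.09, 2.62], [-3.14, 3.14]. Speed limits (rad/s): [2.57, 2.57, 3.14, 3.14, 3.14, 3.14].

## Interface

Orientations are given as a rotation vector (axis times angle).
In Python, from station import get_obs, get_image, finish_job gives the robot as it stands. The module is installed in compiled form; this text tells all that it offers.
- The arm moves only by the tool carry_out, never from a script. Its argument "rows" is a list of rows, each a list of 7 numbers: the turn, a rotation vector about the tool's x, y, z as a fraction of full scale, then the shift along the tool's x, y, z as a fraction of full scale, then the closure, from -1 (fully open) to 1 (shut). A call has 1 to 5 rows; each row is the pose to reach, as a shift and turn from the pose commanded when the call began, along the tool's axes at that moment, turning the shorter way round; what a row does not reach only later rows make up. Full scale, the value 1, is 300 mm for a shift and pi rad for a turn. A row lasts 1/10 s, in which the tool goes at most 50 mm and 8.59 degrees, less where a joint would pass 70% of its speed; a pose out of reach is approached as far as the arm can. A call with a number of a shift or a turn outside -1 to 1 is refused whole. A call with a gripper value outside its range is refused whole. The fingers move at their own pace and stop on an object; "force" is the grip in N (left out, the last holds). Time passes only in rows, so rows that repeat a pose let the fingers close. It gives the time, the measured TCP pose, the force, the opening and the grip force at its end, in the units of the state.
- get_obs(): the state, without advancing time (a new reading comes with each control period).
- get_image(name): name is "scene" or "top" or "wrist"; returns a dict with "img" (400x640x3 uint8, blue, green, red), "mtx" (3x3 intrinsics, pixels), "D" ([k1, k2, p1, p2, k3] as OpenCV has them; the pictures are not rectified), "R" (3x3) and "t" (3): a world point X has camera coordinates R X + t. Camera axes: x right, y down, z forward; pixel columns grow to the right and rows downward; lengths in m; the calibration is good to about 2 mm. A picture is of the moment at which its call begins. There is no depth.
- finish_job(): hands the job in; it is judged then, once.
The state is a dict: "t": time; "q": joint angles; "dq": joint speeds; "effort": joint torques, N m; "tool_pos": TCP position; "tool_rot": TCP orientation; "contact_force": force on the tool from outside, world axes, zero at the start; "wrist_torque": the same for the moment, N m; "opening": finger opening in m; "grip_force": force on a finger pad.
Only numpy, scipy, OpenCV 4.12 (cv2) and the standard library are available. Lean on these libraries where they do the work, as an engineer would, in place of code of your own. Each camera call takes 0.05 s, during which the arm holds its last target. There are 200 camera calls.

## Working session

There is one attempt and no reset: what is moved stays moved. The work goes in short steps, Python scripts to look and compute and a tool call to move; the robot and the scene stay as the last step left them, time stands still between calls to the robot, and variables do not carry over. Pictures are saved under pics/ and viewed, at most 14 in all, crops included, and the job is handed in when it is done.

Besides the shell and the picture viewer there is one more tool, called after ">>>" by a JSON object that holds its "name" and its "arguments", one argument or row to a line. carry_out: Moves the arm, as the interface text tells. Shift numbers are shares of 300 mm and turn numbers shares of pi rad, none past 1 either way. Its arguments: {"type":"object","properties":{"rows":{"type":"array"},"force":{"type":"number"}},"required":["rows"]}

```bash
mkdir -p pics
cat > h.py <<'E'
import numpy as np, cv2
from station import get_obs, get_image
from scipy.spatial.transform import Rotation as Ro
def snap(n,f):
    d=get_image(n); cv2.imwrite('pics/'+f+'.png',d['img']); np.savez('pics/'+f+'.npz',**d); return d
def w(f,px,z):
    d=np.load('pics/'+f+'.npz'); p=cv2.undistortPoints(np.array(px,float).reshape(-1,1,2),d['mtx'],d['D']).reshape(-1,2)
    r=np.c_[p,np.ones(len(p))]@d['R']; c=-d['R'].T@d['t']
    return c+r*((np.broadcast_to(z,len(p))-c[2])/r[:,2])[:,None]
def proj(f,X):
    d=np.load('pics/'+f+'.npz'); return cv2.projectPoints(np.array(X,float).reshape(-1,1,3),cv2.Rodrigues(d['R'])[0],d['t'],d['mtx'],d['D'])[0].reshape(-1,2)
E
python3 -c "
from h import *
snap('top','top0');snap('scene','sc0');snap('wrist','wr0')
o=get_obs();print(o['tool_pos'],o['tool_rot'],Ro.from_rotvec(o['tool_rot']).as_matrix().round(3),o['opening'],o['t'])"
```

```text
[0.23664759 0.57795304 0.23036545] [-6.06722740e-01 -3.08191878e+00  2.33907046e-03] [[-0.925  0.379 -0.001]
 [ 0.379  0.925 -0.001]
 [ 0.    -0.002 -1.   ]] 0.08535659474833177 0.15
```

View pics/top0.png

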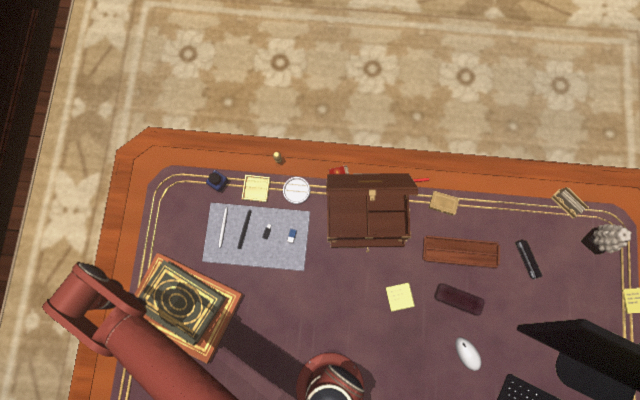

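View pics/wr0.png

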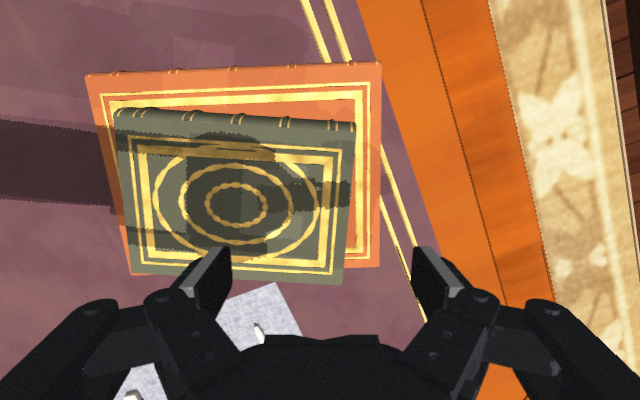

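```bash
python3 -c "
from h import *
i=cv2.imread('pics/top0.png')
cv2.imwrite('pics/c1.png',cv2.resize(i[145:275,195:325],None,fx=6,fy=4.6,interpolation=2) if 0 else cv2.resize(i[170:270,200:320],None,fx=6,fy=6,interpolation=2))
cv2.imwrite('pics/c2.png',cv2.resize(i[225:280,410:510],None,fx=8,fy=8,interpolation=2))
P=w('top0',[[240,188],[256,188],[296,190],[217,181],[278,158],[424,237],[497,241],[496,268],[423,263],[327,240],[368,250],[409,243]],[.016,.016,.016,.068,.07,.016,.016,.016,.016,.1,.05,.1]);print(P.round(3))"
```

```text
[[ 0.61   0.363  0.016]
 [ 0.615  0.309  0.016]
 [ 0.62   0.173  0.016]
 [ 0.616  0.43   0.068]
 [ 0.711  0.238  0.07 ]
 [ 0.499 -0.267  0.016]
 [ 0.507 -0.508  0.016]
 [ 0.418 -0.506  0.016]
 [ 0.413 -0.268  0.016]
 [ 0.45   0.05   0.1  ]
 [ 0.436 -0.083  0.05 ]
 [ 0.464 -0.207  0.1  ]]
```

View pics/c1.png

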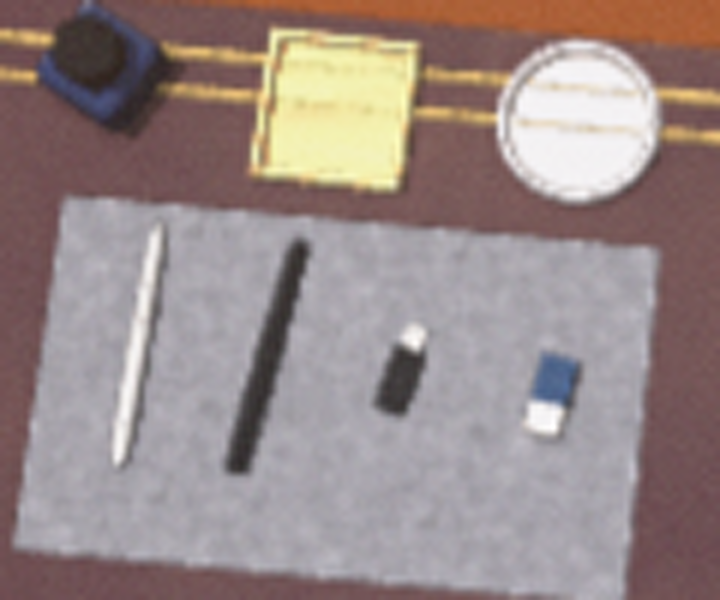

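View pics/c2.png

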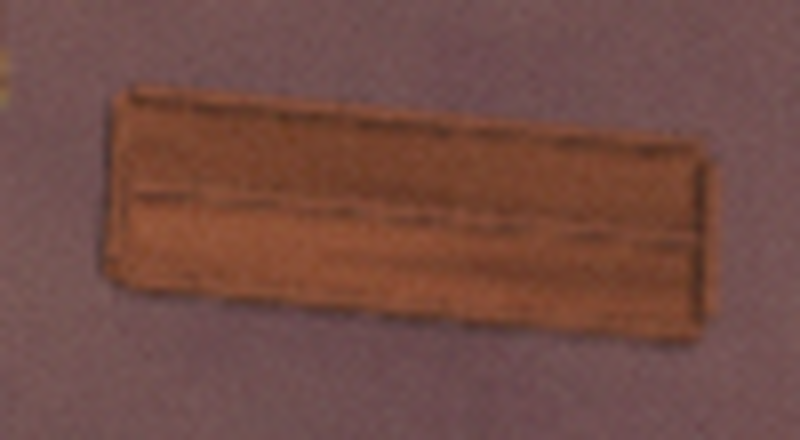

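View pics/sc0.png

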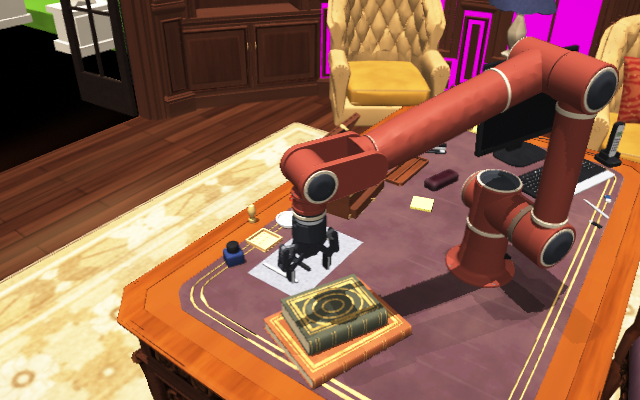

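```bash
cat >> h.py <<'E'
def go(x,y,z,yaw):
    "total move: yaw = world angle (deg) of tool y, tool down"
    o=get_obs(); R=Ro.from_rotvec(o['tool_rot']); a=np.radians(yaw)
    T=Ro.from_matrix(np.array([[-np.sin(a),np.cos(a),0],[np.cos(a),np.sin(a),0],[0,0,-1]]))
    r=(R.inv()*T).as_rotvec(); s=R.inv().apply(np.array([x,y,z])-o['tool_pos'])
    print('t',round(o['t'],1),'pos',o['tool_pos'].round(4),'turn',(r/np.pi).round(4),'shift',(s/.3).round(4),'rows',max(abs(np.degrees(np.linalg.norm(r)))/8.59,np.linalg.norm(s)/.05).round(1))
E
python3 -c "
from h import *
c=np.array([[160,225],[120,465],[302,240],[237,472],[415,325],[392,412],[558,355],[543,435]])
px=np.array([200,170])+(c+.5)/6-.5
P=w('top0',px,[.009,.009,.01,.01,.007,.007,.015,.015])
for i,n in enumerate(['ball','fp','usb','er']):
    a,b=P[2*i:2*i+2]; d=a-b; print(n,((a+b)/2).round(4),np.linalg.norm(d).round(3),'dir',np.degrees(np.arctan2(d[1],d[0])).round(1))
c=np.array([[123,90],[712,145],[700,340],[110,285]]); P=w('top0',np.array([410,225])+(c+.5)/8-.5,.016);print('tray',P.round(4),P.mean(0).round(4),np.diff(P,axis=0).round(3))
c=np.array([[275,30],[418,42],[402,188],[252,178],[500,122],[660,122],[579,40],[579,202]]);P=w('top0',np.array([200,170])+(c+.5)/6-.5,.016);print(P.round(4),P[:4].mean(0),P[4:].mean(0))
go(.46,.29,.2,75)
"
```

```text
ball [0.4733 0.4043 0.009 ] 0.136 dir -1.6
fp [0.4735 0.3311 0.01  ] 0.134 dir -8.3
usb [0.4731 0.2563 0.007 ] 0.05 dir -8.0
er [0.4647 0.1721 0.015 ] 0.045 dir -4.4
tray [[ 0.5031 -0.2701  0.016 ]
 [ 0.5022 -0.513   0.016 ]
 [ 0.4217 -0.5097  0.016 ]
 [ 0.4222 -0.2689  0.016 ]] [ 0.4623 -0.3904  0.016 ] [[-0.001 -0.243  0.   ]
 [-0.08   0.003  0.   ]
 [ 0.     0.241  0.   ]]
[[0.6581 0.3507 0.016 ]
 [0.6583 0.2688 0.016 ]
 [0.5734 0.2679 0.016 ]
 [0.5716 0.3527 0.016 ]
 [0.6162 0.2172 0.016 ]
 [0.6242 0.127  0.016 ]
 [0.6677 0.1777 0.016 ]
 [0.5743 0.1678 0.016 ]] [0.61534722 0.31002377 0.016     ] [0.62060456 0.17242448 0.016     ]
t 0.1 pos [0.2366 0.578  0.2304] turn [-0.0005 -0.0001 -0.0404] shift [-1.0528 -0.6059  0.1019] rows 7.3
```

```bash
python3 -c "
from h import *
go(.4735,.3311,.15,81.7)"
```

```text
t 0.1 pos [0.2366 0.578  0.2304] turn [-0.0005 -0.0001 -0.0776] shift [-1.0425 -0.4618  0.2684] rows 7.0
```

>>> {"name": "carry_out", "arguments": {
  "rows": [
    [0,0,-0.078,-0.9,-0.4,0.2,-0.05],
    [0,0,-0.078,-0.9,-0.4,0.2,-0.05],
    [0,0,-0.078,-0.9,-0.4,0.2,-0.05],
    [0,0,-0.078,-0.9,-0.4,0.2,-0.05],
    [0,0,-0.078,-0.9,-0.4,0.2,-0.05]
  ],
  "force": 40
}}

```text
t: 0.65
tool_pos: [0.4061, 0.4009, 0.1812]
tool_rot: [-0.225, -3.133, 0.0]
contact_force: [0.7, -0.5, 0.4]
opening: 0.045
grip_force: 0.0
```

```bash
python3 -c "
from h import *
go(.4735,.3311,.15,81.7)"
```

```text
t 0.7 pos [0.4061 0.4009 0.1812] turn [-0.     -0.      0.0005] shift [-0.2557 -0.1983  0.1041] rows 2.0
```

>>> {"name": "carry_out", "arguments": {
  "rows": [
    [0,0,0,-0.256,-0.198,0.104,-0.05],
    [0,0,0,-0.256,-0.198,0.104,-0.05],
    [0,0,0,-0.256,-0.198,0.104,-0.05],
    [0,0,0,-0.256,-0.198,0.104,-0.05]
  ]
}}

```text
t: 1.05
tool_pos: [0.4729, 0.3317, 0.1497]
tool_rot: [-0.229, -3.131, 0.001]
contact_force: [-0.7, 0.4, 1.0]
opening: 0.0448
grip_force: 0.0
```

```bash
python3 -c "
from h import *
go(.4735,.3311,.011,81.7); snap('wrist','wr1')"
```

```text
t 1.1 pos [0.4729 0.3317 0.1497] turn [-0.0003 -0.0006 -0.0005] shift [-0.0033 -0.0012  0.4623] rows 2.8
```

View pics/wr1.png

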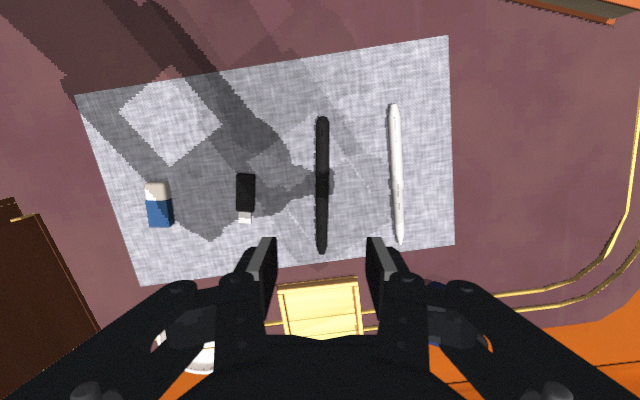

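The wrist view shows all four items: fountain pen (322,117)–(322,253), ball pen (393,105)–(401,243), stick (246,174)–(245,223), eraser (156,183)–(161,227).

```bash
python3 -c "
from h import *
P=w('wr1',[[401,243],[393,105],[322,253],[322,117],[245,223],[246,174],[161,227],[156,183]],[.009,.009,.01,.01,.009,.009,.015,.015])
for i,n in enumerate(['ball','fp','usb','er']):
    a,b=P[2*i:2*i+2]; d=a-b; print(n,((a+b)/2).round(4),np.linalg.norm(d).round(3),'dir',np.degrees(np.arctan2(d[1],d[0])).round(1))
"
```

```text
ball [0.4734 0.4053 0.009 ] 0.135 dir -1.3
fp [0.4733 0.3327 0.01  ] 0.134 dir -8.4
usb [0.4724 0.2575 0.009 ] 0.05 dir -13.4
er [0.465  0.1753 0.015 ] 0.044 dir -10.5
```

>>> {"name": "carry_out", "arguments": {
  "rows": [
    [0,0,0,0,0,0.16,-0.05],
    [0,0,0,0,0,0.32,-0.05],
    [0,0,0,0,0,0.42,-0.05],
    [0,0,0,0,0,0.46,-0.05],
    [0,0,0,0,0,0.46,-0.05]
  ]
}}

```text
t: 1.6
tool_pos: [0.471, 0.3333, 0.0114]
tool_rot: [-0.222, -3.131, 0.002]
contact_force: [0.5, -0.2, 0.6]
opening: 0.0447
grip_force: 0.0
```

>>> {"name": "carry_out", "arguments": {
  "rows": [
    [0,0,0,0,0,0,0.5],
    [0,0,0,0,0,0,1],
    [0,0,0,0,0,0,1],
    [0,0,0,0,0,0,1],
    [0,0,0,0,0,0,1]
  ]
}}

```text
t: 2.1
tool_pos: [0.4745, 0.3339, 0.0155]
tool_rot: [0.226, 3.13, 0.004]
contact_force: [-1.4, -0.1, 6.8]
opening: 0.0107
grip_force: 39.5
```

>>> {"name": "carry_out", "arguments": {
  "rows": [
    [0,0,0,0,0,0,1],
    [0,0,0,0,0,-0.08,1],
    [0,0,0,0,0,-0.2,1],
    [0,0,0,0,0,-0.33,1],
    [0,0,0,0,0,-0.4,1]
  ]
}}

```text
t: 2.6
tool_pos: [0.4745, 0.3336, 0.1374]
tool_rot: [0.225, 3.128, 0.005]
contact_force: [-0.3, 0.3, 0.8]
opening: 0.0104
grip_force: 39.0
```

```bash
python3 -c "
from h import *
snap('wrist','wr2');go(.36,.2,.15,81.7);go(.36,.2,.15,40);go(.36,.2,.15,0)"
```

```text
t 2.6 pos [0.4761 0.3345 0.1407] turn [0.0021 0.0029 0.0003] shift [ 0.3185 -0.4989 -0.0374] rows 3.6
t 2.6 pos [0.4761 0.3345 0.1407] turn [0.0031 0.002  0.232 ] shift [ 0.3185 -0.4989 -0.0374] rows 4.9
t 2.6 pos [0.4761 0.3345 0.1407] turn [0.0038 0.0009 0.4542] shift [ 0.3185 -0.4989 -0.0374] rows 9.5
```

View pics/wr2.png

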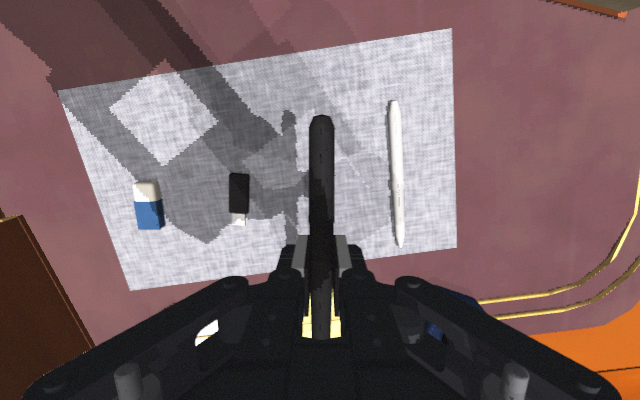

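```bash
python3 -c "
from h import *
o=get_obs();R=Ro.from_rotvec(o['tool_rot']).as_matrix()
a=w('wr1',[[322,117]],.010)[0]; print('end at grasp',a)
Rg=Ro.from_rotvec([0.226,3.13,.004]).as_matrix(); off=Rg.T@(a-[.4745,.3339,.0155]);print('off tool',off)
for dz in (-.02,-.015,-.01,-.005,0,.005,.01,.015): print(dz,proj('wr2',o['tool_pos']+R@[off[0],off[1],dz]).round(1))
"
```

```text
end at grasp [0.40694866 0.3424646  0.01      ]
off tool [ 0.06809853 -0.0012437   0.00527532]
-0.02 [[319.5 121.1]]
-0.015 [[319.6 120.9]]
-0.01 [[319.7 120.7]]
-0.005 [[319.8 120.5]]
0 [[319.9 120.3]]
0.005 [[320.  120.1]]
0.01 [[320.  119.9]]
0.015 [[320.1 119.7]]
```

>>> {"name": "carry_out", "arguments": {
  "rows": [
    [0,0,0.03,0.03,-0.05,-0.02,1],
    [0,0,0.07,0.07,-0.12,-0.04,1],
    [0,0,0.11,0.12,-0.2,-0.04,1],
    [0,0,0.15,0.18,-0.28,-0.04,1],
    [0,0,0.19,0.24,-0.36,-0.04,1]
  ]
}}

```text
t: 3.15
tool_pos: [0.3852, 0.2353, 0.1445]
tool_rot: [1.145, 2.925, 0.0]
contact_force: [0.0, -0.5, 0.4]
opening: 0.0103
grip_force: 39.0
```

```bash
python3 -c "
from h import *
go(.36,.2,.16,0);print(get_obs()['opening'])"
```

```text
t 3.1 pos [0.3852 0.2353 0.1445] turn [0.     0.     0.2626] shift [-0.0183 -0.1436 -0.0518] rows 5.5
0.01034929563963328
```

>>> {"name": "carry_out", "arguments": {
  "rows": [
    [0,0,0.045,-0.004,-0.03,-0.05,1],
    [0,0,0.09,-0.008,-0.06,-0.06,1],
    [0,0,0.135,-0.01,-0.09,-0.06,1],
    [0,0,0.18,-0.015,-0.12,-0.06,1],
    [0,0,0.225,-0.018,-0.14,-0.06,1]
  ]
}}

```text
t: 3.65
tool_pos: [0.3613, 0.2011, 0.1625]
tool_rot: [2.088, 2.347, 0.0]
contact_force: [0.1, 0.3, -0.4]
opening: 0.0106
grip_force: 39.1
```

>>> {"name": "carry_out", "arguments": {
  "rows": [
    [0,0,0.037,0,0,0,1],
    [0,0,0.037,0,0,0,1]
  ]
}}

```text
t: 3.85
tool_pos: [0.3616, 0.2014, 0.1626]
tool_rot: [2.214, 2.229, 0.001]
contact_force: [-0.3, 0.2, 0.2]
opening: 0.0107
grip_force: 39.1
```

```bash
python3 -c "
from h import *
go(.36,-.08,.16,0);go(.482,-.390,.1,0);print(get_obs()['opening'])"
```

```text
t 3.9 pos [0.3616 0.2014 0.1626] turn [ 0.0002 -0.0001  0.0022] shift [-0.9378 -0.0117  0.0085] rows 5.6
t 3.9 pos [0.3616 0.2014 0.1626] turn [ 0.0002 -0.0001  0.0022] shift [-1.974   0.3877  0.2085] rows 12.1
0.010651043997210011
```

>>> {"name": "carry_out", "arguments": {
  "rows": [
    [0,0,0,-0.07,0,0,1],
    [0,0,0,-0.2,0,0,1],
    [0,0,0,-0.33,0,0,1],
    [0,0,0,-0.46,0,0,1],
    [0,0,0,-0.59,0,0,1]
  ]
}}

```text
t: 4.35
tool_pos: [0.3628, 0.0233, 0.1627]
tool_rot: [2.209, 2.233, 0.001]
contact_force: [-0.1, -0.2, -0.2]
opening: 0.0109
grip_force: 39.1
```

>>> {"name": "carry_out", "arguments": {
  "rows": [
    [0,0,0,-0.13,0,0,1],
    [0,0,0,-0.26,0,0,1],
    [0,0,0,-0.39,0,0,1],
    [0,0,0,-0.52,0,0,1],
    [0,0,0,-0.65,0,0,1]
  ]
}}

```text
t: 4.85
tool_pos: [0.3641, -0.1722, 0.1628]
tool_rot: [2.21, 2.231, 0.001]
contact_force: [-0.0, 0.3, -0.2]
opening: 0.0104
grip_force: 39.1
```

>>> {"name": "carry_out", "arguments": {
  "rows": [
    [0,0,0,-0.13,0,0,1],
    [0,0,0,-0.26,0,0,1],
    [0,0,0,-0.39,0.02,0,1],
    [0,0,0,-0.5,0.1,0.02,1],
    [0,0,0,-0.6,0.2,0.05,1]
  ]
}}

```text
t: 5.35
tool_pos: [0.426, -0.3525, 0.148]
tool_rot: [2.212, 2.229, -0.0]
contact_force: [0.5, 0.4, 0.0]
opening: 0.0106
grip_force: 39.1
```

```bash
python3 -c "
from h import *
go(.482,-.390,.07,0);print(get_obs()['opening'])"
```

```text
t 5.3 pos [ 0.426  -0.3525  0.148 ] turn [0.0003 0.0005 0.0024] shift [-0.126   0.1854  0.2604] rows 2.1
0.010565829349229554
```

Move above the far groove and look to refine.

>>> {"name": "carry_out", "arguments": {
  "rows": [
    [0,0,0.002,-0.06,0.09,0.08,1],
    [0,0,0.002,-0.126,0.186,0.18,1],
    [0,0,0.002,-0.126,0.186,0.2,1],
    [0,0,0.002,-0.126,0.186,0.2,1]
  ]
}}

```text
t: 5.75
tool_pos: [0.4806, -0.3863, 0.0846]
tool_rot: [-2.214, -2.22, -0.0]
contact_force: [0.1, 0.4, 0.1]
opening: 0.011
grip_force: 39.1
```

```bash
python3 -c "
from h import *
snap('wrist','wr3');go(.482,-.390,.018,0);print(get_obs()['opening'])"
```

```text
t 5.8 pos [ 0.4811 -0.3868  0.087 ] turn [-0.0005 -0.0004  0.0007] shift [-0.0108  0.0032  0.2299] rows 1.4
0.010438994705781218
```

View pics/wr3.png

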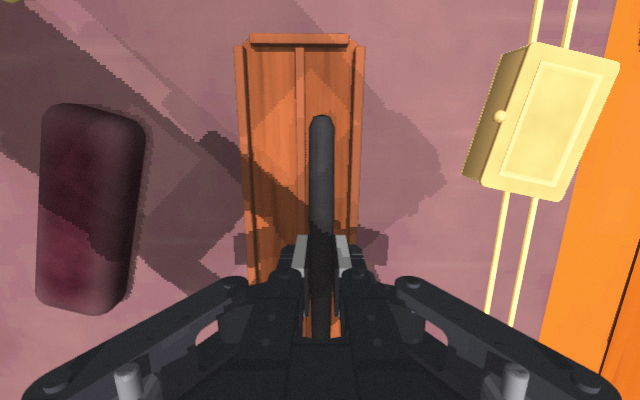

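The far groove lies right of the rib; rib at about (299,60)–(300,110), outer walls at (240,60) and (361,60), with the pen over the groove.

```bash
python3 -c "
from h import *
print(w('wr3',[[299.5,60],[300,110],[240,60],[361,60],[246,200],[357,200],[300,38]],[.011,.011,.016,.016,.016,.016,.016]).round(4))"
```

```text
[[ 0.4649 -0.2829  0.011 ]
 [ 0.4647 -0.3146  0.011 ]
 [ 0.4269 -0.2838  0.016 ]
 [ 0.5048 -0.2837  0.016 ]
 [ 0.4247 -0.3776  0.016 ]
 [ 0.5054 -0.3773  0.016 ]
 [ 0.4658 -0.2709  0.016 ]]
```

>>> {"name": "carry_out", "arguments": {
  "rows": [
    [0,0,0,-0.01,0.01,0.1,1],
    [0,0,0,-0.01,0.01,0.17,1],
    [0,0,0,-0.01,0.01,0.21,1],
    [0,0,0,-0.01,0.01,0.22,1],
    [0,0,0,-0.01,0.01,0.22,1]
  ]
}}

```text
t: 6.3
tool_pos: [0.4848, -0.3906, 0.0231]
tool_rot: [2.219, 2.221, -0.0]
contact_force: [-0.5, -0.3, 0.3]
opening: 0.0103
grip_force: 39.1
```

>>> {"name": "carry_out", "arguments": {
  "rows": [
    [0,0,0,0,0,0.012,1],
    [0,0,0,0,0,0.016,1],
    [0,0,0,0,0,0.016,1]
  ]
}}

```text
t: 6.6
tool_pos: [0.4848, -0.3906, 0.0174]
tool_rot: [2.22, 2.222, 0.0]
contact_force: [0.2, 0.2, -0.8]
opening: 0.01
grip_force: 39.1
```

>>> {"name": "carry_out", "arguments": {
  "rows": [
    [0,0,0,0,0,0,0.6],
    [0,0,0,0,0,0,0.5],
    [0,0,0,0,0,0,0.4],
    [0,0,0,0,0,-0.1,0.3],
    [0,0,0,0,0,-0.3,0.2]
  ]
}}

```text
t: 7.1
tool_pos: [0.4821, -0.3879, 0.0929]
tool_rot: [-2.214, -2.215, -0.0]
contact_force: [0.5, -0.4, 0.4]
opening: 0.0342
grip_force: 0.0
```

```bash
python3 -c "
from h import *
snap('wrist','wr4');go(.38,-.25,.16,0)"
```

```text
t 7.2 pos [ 0.4875 -0.3931  0.1062] turn [0.0023 0.0023 0.0003] shift [ 0.4762 -0.3567 -0.1853] rows 3.7
```

View pics/wr4.png

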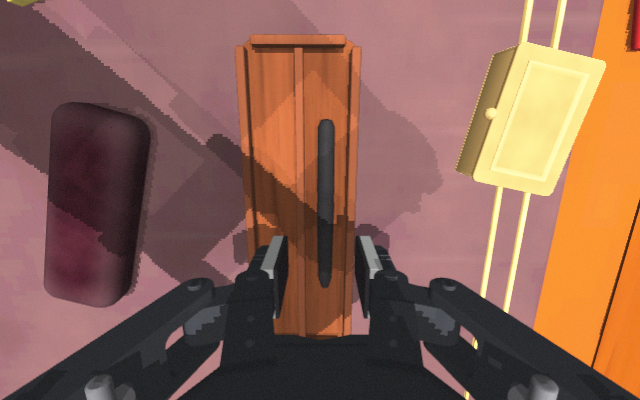

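The fountain pen (326,120)–(324,285) lies straight in the far groove. Returning for the ball pen.

>>> {"name": "carry_out", "arguments": {
  "rows": [
    [0,0,0,0.05,-0.1,-0.1,0],
    [0,0,0,0.15,-0.23,-0.16,0],
    [0,0,0,0.27,-0.34,-0.18,-0.05],
    [0,0,0,0.4,-0.4,-0.18,-0.05],
    [0,0,0,0.56,-0.41,-0.18,-0.05]
  ]
}}

```text
t: 7.65
tool_pos: [0.3601, -0.2221, 0.1512]
tool_rot: [2.223, 2.217, -0.0]
contact_force: [1.1, -0.4, 0.3]
opening: 0.045
grip_force: 0.0
```

>>> {"name": "carry_out", "arguments": {
  "rows": [
    [0,0,0,0.16,0,0,-0.05],
    [0,0,0,0.32,0,0,-0.05],
    [0,0,0,0.48,0,0,-0.05],
    [0,0,0,0.64,0,0,-0.05],
    [0,0,0,0.8,0,0,-0.05]
  ]
}}

```text
t: 8.15
tool_pos: [0.3613, 0.0192, 0.1515]
tool_rot: [2.22, 2.22, 0.003]
contact_force: [1.8, -0.5, 0.6]
opening: 0.0447
grip_force: 0.0
```

>>> {"name": "carry_out", "arguments": {
  "rows": [
    [0,0,0,0.16,0,0,-0.05],
    [0,0,0,0.32,0,0,-0.05],
    [0,0,-0.04,0.48,0,0,-0.05],
    [0,0,-0.08,0.64,0.03,0,-0.05],
    [0,0,-0.12,0.8,0.06,0,-0.05]
  ]
}}

```text
t: 8.65
tool_pos: [0.3791, 0.26, 0.1514]
tool_rot: [1.756, 2.604, 0.003]
contact_force: [1.2, -0.7, -0.3]
opening: 0.0449
grip_force: 0.0
```

```bash
python3 -c "
from h import *
go(.4735,.4048,.12,88.6)"
```

```text
t 8.7 pos [0.3791 0.26   0.1514] turn [ 0.0006  0.0004 -0.37  ] shift [0.3295 0.4724 0.1056] rows 7.8
```

>>> {"name": "carry_out", "arguments": {
  "rows": [
    [0,0,-0.05,0.05,0.07,0.02,-0.05],
    [0,0,-0.1,0.1,0.15,0.04,-0.05],
    [0,0,-0.14,0.15,0.22,0.06,-0.05],
    [0,0,-0.19,0.2,0.3,0.08,-0.05],
    [0,0,-0.235,0.25,0.38,0.1,-0.05]
  ]
}}

```text
t: 9.15
tool_pos: [0.4581, 0.3705, 0.1206]
tool_rot: [0.698, 3.063, 0.0]
contact_force: [-0.3, -0.1, 0.0]
opening: 0.0447
grip_force: 0.0
```

```bash
python3 -c "
from h import *
go(.4735,.4048,.09,88.6)"
```

```text
t 9.2 pos [0.4581 0.3705 0.1206] turn [ 1.000e-04  1.000e-04 -1.349e-01] shift [0.0035 0.1253 0.1022] rows 2.8
```

>>> {"name": "carry_out", "arguments": {
  "rows": [
    [0,0,-0.045,0,0.05,0.05,-0.05],
    [0,0,-0.09,0,0.1,0.1,-0.05],
    [0,0,-0.135,0.003,0.125,0.1,-0.05],
    [0,0,-0.135,0.003,0.125,0.1,-0.05]
  ]
}}

```text
t: 9.55
tool_pos: [0.4732, 0.4039, 0.0902]
tool_rot: [-0.048, -3.141, 0.0]
contact_force: [0.1, 0.8, 0.3]
opening: 0.0448
grip_force: 0.0
```

```bash
python3 -c "
from h import *
snap('wrist','wr5');go(.4735,.4048,.009,88.6)"
```

```text
t 9.6 pos [0.4732 0.4036 0.0908] turn [-0.      0.     -0.0027] shift [-0.0007  0.004   0.2726] rows 1.6
```

View pics/wr5.png

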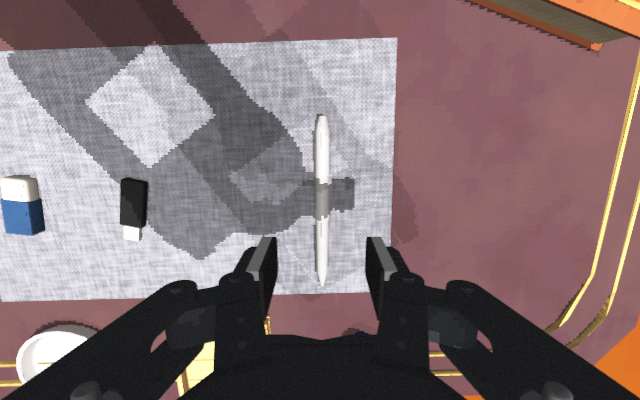

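The ball pen is centred between the fingers, (322,115)–(322,285).

>>> {"name": "carry_out", "arguments": {
  "rows": [
    [0,0,0,0,0.003,0.14,-0.05],
    [0,0,0,0,0.003,0.23,-0.05],
    [0,0,0,0,0.003,0.27,-0.05],
    [0,0,0,0,0.003,0.27,0.2],
    [0,0,0,0,0.003,0.27,0.5]
  ]
}}

```text
t: 10.1
tool_pos: [0.474, 0.4046, 0.0114]
tool_rot: [0.05, 3.139, 0.002]
contact_force: [-0.2, 0.1, 0.7]
opening: 0.0221
grip_force: 0.0
```

>>> {"name": "carry_out", "arguments": {
  "rows": [
    [0,0,0,0,0,0,0.8],
    [0,0,0,0,0,0,1],
    [0,0,0,0,0,0,1],
    [0,0,0,0,0,0,1],
    [0,0,0,0,0,0,1]
  ]
}}

```text
t: 10.6
tool_pos: [0.4746, 0.4052, 0.0123]
tool_rot: [0.048, 3.138, 0.003]
contact_force: [-1.3, -0.1, 6.4]
opening: 0.0099
grip_force: 39.8
```

>>> {"name": "carry_out", "arguments": {
  "rows": [
    [0,0,0,0,0,-0.03,1],
    [0,0,0,0,0,-0.12,1],
    [0,0,0,0,0,-0.25,1],
    [0,0,0,0,0,-0.38,1],
    [0,0,0,0,0,-0.45,1]
  ]
}}

```text
t: 11.1
tool_pos: [0.4744, 0.4052, 0.1496]
tool_rot: [0.048, 3.137, 0.005]
contact_force: [0.2, 0.0, -0.3]
opening: 0.0095
grip_force: 39.0
```

```bash
python3 -c "
from h import *
go(.36,.22,.16,40)"
```

```text
t 11.1 pos [0.4744 0.4052 0.1496] turn [0.0016 0.0009 0.268 ] shift [ 0.3622 -0.6286 -0.0383] rows 5.6
```

>>> {"name": "carry_out", "arguments": {
  "rows": [
    [0,0,0.03,0.04,-0.08,-0.01,1],
    [0,0,0.07,0.1,-0.19,-0.02,1],
    [0,0,0.115,0.17,-0.31,-0.03,1],
    [0,0,0.16,0.24,-0.43,-0.03,1],
    [0,0,0.205,0.31,-0.55,-0.03,1]
  ]
}}

```text
t: 11.6
tool_pos: [0.374, 0.241, 0.1541]
tool_rot: [1.048, 2.961, 0.0]
contact_force: [-0.4, -0.3, 0.3]
opening: 0.0101
grip_force: 39.1
```

```bash
python3 -c "
from h import *
go(.362,.2,.16,0)"
```

```text
t 11.6 pos [0.374  0.241  0.1541] turn [1.000e-04 1.000e-04 2.835e-01] shift [-0.0548 -0.1314 -0.0196] rows 5.9
```

>>> {"name": "carry_out", "arguments": {
  "rows": [
    [0,0,0.045,-0.01,-0.03,-0.02,1],
    [0,0,0.09,-0.02,-0.06,-0.02,1],
    [0,0,0.135,-0.03,-0.09,-0.02,1],
    [0,0,0.18,-0.045,-0.12,-0.02,1],
    [0,0,0.225,-0.055,-0.13,-0.02,1]
  ]
}}

```text
t: 12.1
tool_pos: [0.3632, 0.2008, 0.1601]
tool_rot: [2.009, 2.415, 0.0]
contact_force: [-0.4, -0.3, 0.5]
opening: 0.0097
grip_force: 39.1
```

>>> {"name": "carry_out", "arguments": {
  "rows": [
    [0,0,0.045,0,0,0,1],
    [0,0,0.0585,0,0,0,1],
    [0,0,0.0585,0,0,0,1]
  ]
}}

```text
t: 12.4
tool_pos: [0.3635, 0.2013, 0.1601]
tool_rot: [2.215, 2.227, 0.0]
contact_force: [-0.1, -0.6, -0.2]
opening: 0.0098
grip_force: 39.1
```

>>> {"name": "carry_out", "arguments": {
  "rows": [
    [0,0,0,-0.07,0,0,1],
    [0,0,0,-0.2,0,0,1],
    [0,0,0,-0.34,0,0,1],
    [0,0,0,-0.49,0,0,1],
    [0,0,0,-0.64,0,0,1]
  ]
}}

```text
t: 12.9
tool_pos: [0.3644, 0.0081, 0.1602]
tool_rot: [2.212, 2.229, 0.001]
contact_force: [0.7, -0.2, -0.3]
opening: 0.0098
grip_force: 39.1
```

>>> {"name": "carry_out", "arguments": {
  "rows": [
    [0,0,0,-0.15,0,0,1],
    [0,0,0,-0.3,0,0,1],
    [0,0,0,-0.45,0,0,1],
    [0,0,0,-0.6,0,0,1],
    [0,0,0,-0.75,0,0,1]
  ]
}}

```text
t: 13.4
tool_pos: [0.3655, -0.2175, 0.1603]
tool_rot: [2.214, 2.227, 0.001]
contact_force: [0.6, 1.2, 0.0]
opening: 0.0097
grip_force: 39.1
```

```bash
python3 -c "
from h import *
go(.444,-.390,.08,0);print(get_obs()['opening'])"
```

```text
t 13.4 pos [ 0.3655 -0.2175  0.1603] turn [0.0003 0.0001 0.0019] shift [-0.5764  0.2579  0.268 ] rows 4.1
0.009689158774914585
```

>>> {"name": "carry_out", "arguments": {
  "rows": [
    [0,0,0.002,-0.14,0.06,0.03,1],
    [0,0,0.002,-0.29,0.13,0.1,1],
    [0,0,0.002,-0.44,0.2,0.18,1],
    [0,0,0.002,-0.55,0.25,0.25,1],
    [0,0,0.002,-0.576,0.253,0.268,1]
  ]
}}

```text
t: 13.9
tool_pos: [0.4422, -0.3896, 0.0748]
tool_rot: [-2.219, -2.215, -0.0]
contact_force: [-0.7, 0.8, -0.9]
opening: 0.0098
grip_force: 39.2
```

```bash
python3 -c "
from h import *
go(.443,-.390,.0175,0)"
```

```text
t 13.9 pos [ 0.4422 -0.3896  0.0748] turn [-0.0014 -0.0014 -0.0005] shift [-0.002   0.0036  0.1909] rows 1.1
```

>>> {"name": "carry_out", "arguments": {
  "rows": [
    [0,0,0,0,0,0.08,1],
    [0,0,0,0,0.002,0.15,1],
    [0,0,0,0,0.002,0.18,1],
    [0,0,0,0,0.002,0.19,1],
    [0,0,0,0,0.002,0.19,1]
  ]
}}

```text
t: 14.4
tool_pos: [0.4435, -0.3878, 0.0232]
tool_rot: [2.221, 2.221, -0.0]
contact_force: [-0.4, 0.2, 1.4]
opening: 0.01
grip_force: 39.2
```

>>> {"name": "carry_out", "arguments": {
  "rows": [
    [0,0,0,0,0,0.01,1],
    [0,0,0,0,0,0.017,1],
    [0,0,0,0,0,0.017,1]
  ]
}}

```text
t: 14.7
tool_pos: [0.4435, -0.3881, 0.0178]
tool_rot: [2.222, 2.22, -0.0]
contact_force: [-0.5, -0.1, -0.6]
opening: 0.0097
grip_force: 39.2
```

>>> {"name": "carry_out", "arguments": {
  "rows": [
    [0,0,0,0,0,0,0.65],
    [0,0,0,0,0,0,0.55],
    [0,0,0,0,0,0,0.5],
    [0,0,0,0,0,-0.1,0.45],
    [0,0,0,0,0,-0.3,0.2]
  ]
}}

```text
t: 15.2
tool_pos: [0.4409, -0.3853, 0.0937]
tool_rot: [-2.216, -2.214, -0.001]
contact_force: [0.9, -0.5, 0.4]
opening: 0.034
grip_force: 0.0
```

```bash
python3 -c "
from h import *
snap('wrist','wr6');go(.36,-.22,.16,0)"
```

```text
t 15.2 pos [ 0.4461 -0.3909  0.1066] turn [ 0.0021  0.0024 -0.0002] shift [ 0.5681 -0.2862 -0.1843] rows 4.0
```

View pics/wr6.png

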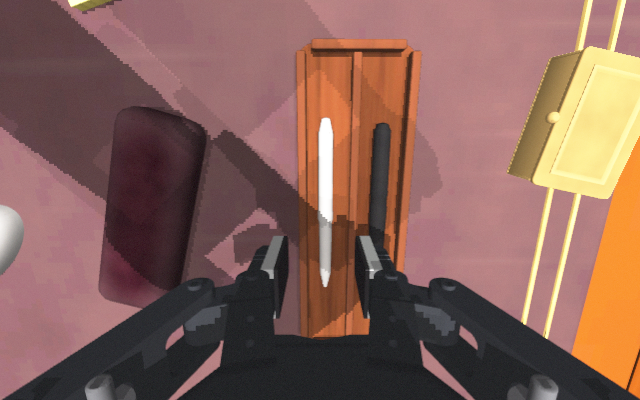

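Both pens lie straight, the ball pen at (326,118)–(325,287). Next the memory stick.

>>> {"name": "carry_out", "arguments": {
  "rows": [
    [0,0,0,0.05,-0.05,-0.1,0],
    [0,0,0,0.16,-0.13,-0.16,0],
    [0,0,0,0.29,-0.22,-0.18,-0.05],
    [0,0,0,0.43,-0.27,-0.18,-0.05],
    [0,0,0,0.58,-0.28,-0.18,-0.05]
  ]
}}

```text
t: 15.75
tool_pos: [0.3584, -0.2131, 0.1517]
tool_rot: [2.224, 2.217, 0.0]
contact_force: [0.5, 1.2, 0.5]
opening: 0.0449
grip_force: 0.0
```

>>> {"name": "carry_out", "arguments": {
  "rows": [
    [0,0,0,0.16,0,0,-0.05],
    [0,0,0,0.32,0,0,-0.05],
    [0,0,0,0.48,0,0,-0.05],
    [0,0,0,0.64,0,0,-0.05],
    [0,0,0,0.8,0,0,-0.05]
  ]
}}

```text
t: 16.25
tool_pos: [0.3596, 0.0278, 0.1519]
tool_rot: [2.222, 2.218, 0.002]
contact_force: [0.1, -0.3, -0.1]
opening: 0.045
grip_force: 0.0
```

>>> {"name": "carry_out", "arguments": {
  "rows": [
    [0,0,-0.04,0.16,0,0,-0.05],
    [0,0,-0.08,0.32,0,0,-0.05],
    [0,0,-0.12,0.46,0.03,0,-0.05],
    [0,0,-0.16,0.58,0.08,0,-0.05],
    [0,0,-0.2,0.68,0.15,0,-0.05]
  ]
}}

```text
t: 16.75
tool_pos: [0.4048, 0.2326, 0.1516]
tool_rot: [1.416, 2.804, 0.002]
contact_force: [0.5, -0.0, 0.6]
opening: 0.0451
grip_force: 0.0
```

```bash
python3 -c "
from h import *
go(.467,.258,.10,79.5)"
```

```text
t 16.8 pos [0.4048 0.2326 0.1516] turn [ 3.000e-04  2.000e-04 -2.394e-01] shift [-0.0548  0.217   0.1724] rows 5.0
```

>>> {"name": "carry_out", "arguments": {
  "rows": [
    [0,0,-0.045,-0.01,0.04,0.03,-0.05],
    [0,0,-0.09,-0.02,0.08,0.07,-0.05],
    [0,0,-0.135,-0.03,0.13,0.11,-0.05],
    [0,0,-0.18,-0.04,0.18,0.15,-0.05],
    [0,0,-0.225,-0.055,0.217,0.172,-0.05]
  ]
}}

```text
t: 17.25
tool_pos: [0.4675, 0.2552, 0.0987]
tool_rot: [-0.361, -3.12, 0.001]
contact_force: [-0.1, -0.4, 0.1]
opening: 0.0452
grip_force: 0.0
```

>>> {"name": "carry_out", "arguments": {
  "rows": [
    [0,0,-0.014,0,0,0,-0.05],
    [0,0,-0.014,0,0,0,-0.05],
    [0,0,-0.014,0,0,0,-0.05]
  ]
}}

```text
t: 17.55
tool_pos: [0.4673, 0.255, 0.0999]
tool_rot: [0.303, 3.127, 0.0]
contact_force: [0.1, -0.2, 0.3]
opening: 0.0446
grip_force: 0.0
```

```bash
python3 -c "
from h import *
snap('wrist','wr7');go(.467,.258,.006,79.5)"
```

```text
t 17.6 pos [0.4673 0.255  0.1   ] turn [ 0.0001  0.0002 -0.0032] shift [0.0031 0.0095 0.3135] rows 1.9
```

View pics/wr7.png

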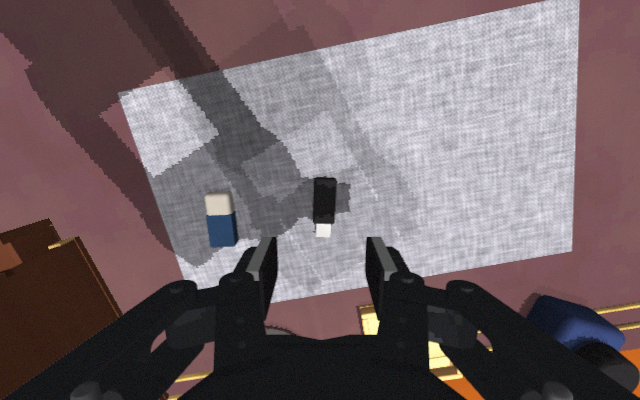

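Stick: body end (324,178), plug end (323,237); eraser (218,193)–(223,246).

```bash
python3 -c "
from h import *
P=w('wr7',[[323,237],[324,179],[223,245],[218,194]],[.009,.011,.015,.015])
for i,n in enumerate(['usb','er']):
    a,b=P[2*i:2*i+2]; d=a-b; print(n,((a+b)/2).round(4),np.linalg.norm(d).round(3),'dir',np.degrees(np.arctan2(d[1],d[0])).round(1))
x=.467;go(.467,.2575,.006,79.5)
"
```

```text
usb [0.4722 0.2563 0.01  ] 0.05 dir -11.9
er [0.464  0.1742 0.015 ] 0.043 dir -11.0
t 17.6 pos [0.4673 0.255  0.1   ] turn [ 0.0001  0.0002 -0.0032] shift [0.0027 0.0079 0.3135] rows 1.9
```

>>> {"name": "carry_out", "arguments": {
  "rows": [
    [0,0,-0.003,0.003,0.008,0.14,-0.05],
    [0,0,-0.003,0.003,0.008,0.25,-0.05],
    [0,0,-0.003,0.003,0.008,0.3,0.1],
    [0,0,-0.003,0.003,0.008,0.312,0.3],
    [0,0,-0.003,0.003,0.008,0.312,0.4]
  ]
}}

```text
t: 18.1
tool_pos: [0.4672, 0.2576, 0.0067]
tool_rot: [0.287, 3.128, 0.0]
contact_force: [0.6, 0.2, 0.3]
opening: 0.0259
grip_force: 0.0
```

>>> {"name": "carry_out", "arguments": {
  "rows": [
    [0,0,0,0,0,0,0.8],
    [0,0,0,0,0,0,1],
    [0,0,0,0,0,0,1],
    [0,0,0,0,0,0,1],
    [0,0,0,0,0,0,1]
  ]
}}

```text
t: 18.6
tool_pos: [0.4682, 0.258, 0.0079]
tool_rot: [0.287, 3.126, 0.002]
contact_force: [-0.3, -0.5, 6.5]
opening: 0.0163
grip_force: 39.8
```

>>> {"name": "carry_out", "arguments": {
  "rows": [
    [0,0,0,0,0,-0.03,1],
    [0,0,0,0,0,-0.1,1],
    [0,0,0,0,0,-0.2,1],
    [0,0,0,0,0,-0.3,1],
    [0,0,0,0,0,-0.3,1]
  ]
}}

```text
t: 19.1
tool_pos: [0.4699, 0.2587, 0.1017]
tool_rot: [0.286, 3.12, 0.006]
contact_force: [0.2, 1.3, 0.8]
opening: 0.0159
grip_force: 39.0
```

```bash
python3 -c "
from h import *
go(.615,.173,.10,79.5)"
```

```text
t 19.1 pos [0.4699 0.2587 0.1017] turn [0.0015 0.0025 0.0001] shift [-0.5275 -0.1929  0.0088] rows 3.4
```

>>> {"name": "carry_out", "arguments": {
  "rows": [
    [0,0,0,-0.1,-0.04,0,1],
    [0,0,0,-0.22,-0.08,0,1],
    [0,0,0,-0.34,-0.13,0,1],
    [0,0,0,-0.45,-0.17,0,1],
    [0,0,0,-0.527,-0.193,0,1]
  ]
}}

```text
t: 19.6
tool_pos: [0.6128, 0.1701, 0.0954]
tool_rot: [-0.289, -3.127, 0.001]
contact_force: [-0.2, 0.1, 0.0]
opening: 0.016
grip_force: 39.0
```

>>> {"name": "carry_out", "arguments": {
  "rows": [
    [0,0,0,0,0,0,1],
    [0,0,0,0,0,0.05,1],
    [0,0,0,0,0,0.1,1],
    [0,0,0,0,0,0.1,1]
  ]
}}

```text
t: 20.0
tool_pos: [0.6078, 0.1719, 0.0614]
tool_rot: [-0.285, -3.121, 0.003]
contact_force: [-0.9, 0.6, -0.2]
opening: 0.0162
grip_force: 39.0
```

```bash
python3 -c "
from h import *
snap('wrist','wr8');go(.615,.173,.011,79.5)"
```

```text
t 20.1 pos [0.6088 0.1721 0.063 ] turn [-0.0006 -0.0017  0.0004] shift [-0.0207  0.0072  0.1731] rows 1.0
```

View pics/wr8.png

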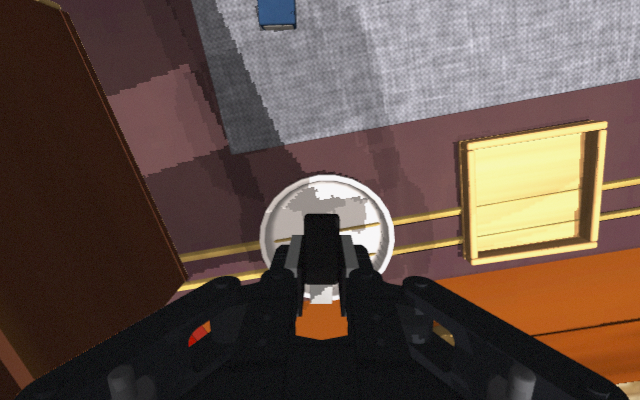

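Over the round dish: rim left (261,237), right (394,237), near edge (327,175).

```bash
python3 -c "
from h import *
P=w('wr8',[[261,237],[394,237],[327,175]],.016);print(P.round(4),P[:2].mean(0))
P=w('wr8',[[461,145],[606,124],[601,248],[471,264]],.016);print(P.round(4),P.mean(0))"
```

```text
[[0.6101 0.1308 0.016 ]
 [0.6261 0.2183 0.016 ]
 [0.5766 0.1817 0.016 ]] [0.6181018  0.17452639 0.016     ]
[[0.5731 0.2661 0.016 ]
 [0.5763 0.3531 0.016 ]
 [0.6594 0.3548 0.016 ]
 [0.6555 0.2679 0.016 ]] [0.61605449 0.31046596 0.016     ]
```

>>> {"name": "carry_out", "arguments": {
  "rows": [
    [0,0,0,-0.016,0.007,0.06,1],
    [0,0,0,-0.016,0.007,0.12,1],
    [0,0,0,-0.016,0.007,0.15,1],
    [0,0,0,-0.016,0.007,0.165,1],
    [0,0,0,-0.016,0.007,0.165,1]
  ]
}}

```text
t: 20.55
tool_pos: [0.616, 0.1729, 0.0157]
tool_rot: [-0.287, -3.127, 0.001]
contact_force: [0.5, -0.1, -0.0]
opening: 0.016
grip_force: 39.1
```

>>> {"name": "carry_out", "arguments": {
  "rows": [
    [0,0,0,0,0,0.01,1],
    [0,0,0,0,0,0.017,1],
    [0,0,0,0,0,0.017,1]
  ]
}}

```text
t: 20.85
tool_pos: [0.617, 0.173, 0.0118]
tool_rot: [0.287, 3.128, 0.0]
contact_force: [-0.2, -0.4, -1.6]
opening: 0.0162
grip_force: 39.1
```

>>> {"name": "carry_out", "arguments": {
  "rows": [
    [0,0,0,0,0,0,0.5],
    [0,0,0,0,0,0,0.35],
    [0,0,0,0,0,0,0.3],
    [0,0,0,0,0,-0.1,0.25],
    [0,0,0,0,0,-0.25,0.1]
  ]
}}

```text
t: 21.35
tool_pos: [0.6139, 0.1724, 0.0834]
tool_rot: [-0.287, -3.121, 0.003]
contact_force: [0.4, -0.5, 0.1]
opening: 0.0386
grip_force: 0.0
```

>>> {"name": "carry_out", "arguments": {
  "rows": [
    [0,0,0,0.05,0,-0.06,-0.05],
    [0,0,0,0.2,0,-0.08,-0.05],
    [0,0,0,0.35,0,-0.08,-0.05],
    [0,0,0,0.48,0.05,-0.08,-0.05],
    [0,0,0,0.48,0.05,-0.08,-0.05]
  ]
}}

```text
t: 21.85
tool_pos: [0.474, 0.2153, 0.1098]
tool_rot: [-0.282, -3.126, -0.0]
contact_force: [0.7, 0.0, -0.2]
opening: 0.0451
grip_force: 0.0
```

```bash
python3 -c "
from h import *
snap('wrist','wr9');go(.4645,.174,.09,80);go(.4645,.174,.008,80)"
```

```text
t 21.9 pos [0.4762 0.2147 0.1104] turn [-0.     -0.     -0.0019] shift [ 0.014  -0.1404  0.0681] rows 0.9
t 21.9 pos [0.4762 0.2147 0.1104] turn [-0.     -0.     -0.0019] shift [ 0.014  -0.1404  0.3415] rows 2.2
```

View pics/wr9.png

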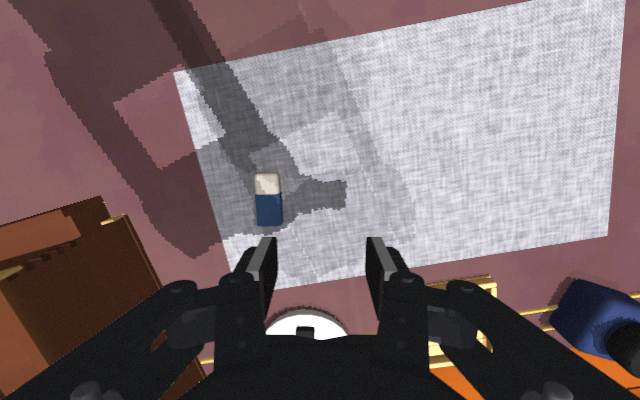

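The stick sits in the round dish at (305,330); the eraser is at (267,174)–(269,226), as measured.

>>> {"name": "carry_out", "arguments": {
  "rows": [
    [0,0,-0.002,0.014,-0.14,0.06,-0.05],
    [0,0,-0.002,0.014,-0.14,0.1,-0.05],
    [0,0,-0.002,0.014,-0.14,0.2,-0.05],
    [0,0,-0.002,0.014,-0.14,0.3,-0.05],
    [0,0,-0.002,0.014,-0.14,0.335,-0.05]
  ]
}}

```text
t: 22.4
tool_pos: [0.4649, 0.1726, 0.0071]
tool_rot: [-0.278, -3.125, 0.002]
contact_force: [-0.7, -0.0, -0.4]
opening: 0.0449
grip_force: 0.0
```

>>> {"name": "carry_out", "arguments": {
  "rows": [
    [0,0,0,0,0,0,0.1],
    [0,0,0,0,0,0,0.4],
    [0,0,0,0,0,0,0.8],
    [0,0,0,0,0,0,1],
    [0,0,0,0,0,0,1]
  ]
}}

```text
t: 22.9
tool_pos: [0.4677, 0.1737, 0.0118]
tool_rot: [0.277, 3.126, 0.002]
contact_force: [-0.1, -0.2, 4.1]
opening: 0.0188
grip_force: 39.6
```

>>> {"name": "carry_out", "arguments": {
  "rows": [
    [0,0,0,0,0,0,1],
    [0,0,0,0,0,-0.05,1],
    [0,0,0,0,0,-0.15,1],
    [0,0,0,0,0,-0.27,1],
    [0,0,0,0,0,-0.3,1]
  ]
}}

```text
t: 23.4
tool_pos: [0.4686, 0.174, 0.1043]
tool_rot: [0.276, 3.123, 0.003]
contact_force: [0.8, 1.0, 0.4]
opening: 0.0187
grip_force: 39.1
```

```bash
python3 -c "
from h import *
go(.6155,.310,.10,80);go(.6155,.310,.10,90)"
```

```text
t 23.4 pos [0.4686 0.174  0.1043] turn [ 0.0009  0.0021 -0.0007] shift [-0.4021  0.5323  0.0186] rows 4.0
t 23.4 pos [0.4686 0.174  0.1043] turn [ 0.0007  0.0022 -0.0562] shift [-0.4021  0.5323  0.0186] rows 4.0
```

>>> {"name": "carry_out", "arguments": {
  "rows": [
    [0,0,-0.01,-0.07,0.09,0,1],
    [0,0,-0.02,-0.16,0.21,0,1],
    [0,0,-0.03,-0.25,0.33,0,1],
    [0,0,-0.045,-0.34,0.45,0,1],
    [0,0,-0.056,-0.402,0.532,0,1]
  ]
}}

```text
t: 23.9
tool_pos: [0.614, 0.3109, 0.0986]
tool_rot: [0.002, -3.141, 0.0]
contact_force: [-0.2, -1.0, 0.3]
opening: 0.0189
grip_force: 39.2
```

>>> {"name": "carry_out", "arguments": {
  "rows": [
    [0,0,0,0,0,0,1],
    [0,0,0,0,0,0.08,1],
    [0,0,0,0,0,0.16,1],
    [0,0,0,0,0,0.2,1],
    [0,0,0,0,0,0.2,1]
  ]
}}

```text
t: 24.4
tool_pos: [0.6103, 0.308, 0.0365]
tool_rot: [-0.002, -3.136, 0.004]
contact_force: [0.6, -0.8, -0.8]
opening: 0.0188
grip_force: 39.2
```

```bash
python3 -c "
from h import *
go(.6145,.310,.016,90)"
```

```text
t 24.4 pos [0.6103 0.308  0.0365] turn [-0.0007 -0.0019 -0.0004] shift [-0.0145  0.0069  0.0684] rows 0.4
```

>>> {"name": "carry_out", "arguments": {
  "rows": [
    [0,0,0,-0.01,0.004,0.03,1],
    [0,0,0,-0.01,0.004,0.055,1],
    [0,0,0,-0.01,0.004,0.065,1],
    [0,0,0,-0.01,0.004,0.065,1]
  ]
}}

```text
t: 24.8
tool_pos: [0.6158, 0.3104, 0.0203]
tool_rot: [-0.001, -3.141, 0.0]
contact_force: [-0.5, 0.0, -0.6]
opening: 0.0188
grip_force: 39.2
```

>>> {"name": "carry_out", "arguments": {
  "rows": [
    [0,0,0,0,0,0,0.5],
    [0,0,0,0,0,0,0.3],
    [0,0,0,0,0,0,0.2],
    [0,0,0,0,0,-0.1,0.15],
    [0,0,0,0,0,-0.25,0.1]
  ]
}}

```text
t: 25.3
tool_pos: [0.6133, 0.3094, 0.0922]
tool_rot: [-0.001, -3.134, 0.004]
contact_force: [1.2, 1.0, 0.3]
opening: 0.0384
grip_force: 0.0
```

>>> {"name": "carry_out", "arguments": {
  "rows": [
    [0,0,0,0.05,0,-0.15,0],
    [0,0,0,0.2,0,-0.25,0],
    [0,0,0,0.35,0,-0.35,0],
    [0,0,0,0.45,0,-0.4,0],
    [0,0,0,0.45,0,-0.4,0]
  ]
}}

```text
t: 25.8
tool_pos: [0.4795, 0.3119, 0.2204]
tool_rot: [-0.003, 3.136, 0.006]
contact_force: [1.2, 0.2, 0.3]
opening: 0.0428
grip_force: 0.0
```

```bash
python3 -c "
from h import *
f=snap('wrist','wr10')['img'].astype(int); b,g,r=f[...,0],f[...,1],f[...,2]
d=snap('top','top1')['img'].astype(int)
a=cv2.imread('pics/top0.png').astype(int)
def comp(f,i,m,zs):
    n,l,s,c=cv2.connectedComponentsWithStats(m.astype(np.uint8))
    for k in range(1,n):
        if s[k,4]>zs: print(i,s[k].tolist(),c[k].round(1),w(i,[c[k]],.013)[0].round(3))
print('blue wrist');comp(f,'wr10',(b>r+30)&(b>g+15),60)
print('blue top');t=d;comp(t,'top1',(t[...,0]>t[...,2]+30)&(t[...,0]>t[...,1]+15),4)
print('blue top0');t=a;comp(t,'top0',(t[...,0]>t[...,2]+30)&(t[...,0]>t[...,1]+15),4)
print('dark in dishes/tray');m=np.zeros((400,640),bool);m[175:205,242:312]=1;m[225:275,415:505]=1
comp(d,'top1',m&(d.max(2)<70),4);print('bright');m[175:205]=0;comp(d,'top1',m&(d.min(2)>110),4)
"
```

```text
blue wrist
wr10 [417, 269, 29, 20, 321] [430.3 278.5] [0.618 0.456 0.013]
wr10 [312, 274, 15, 18, 269] [319.  282.5] [0.624 0.31  0.013]
blue top
top1 [254, 183, 5, 7, 34] [255.9 185.9] [0.622 0.311 0.013]
blue top0
top0 [223, 177, 2, 4, 5] [223.2 178.4] [0.639 0.425 0.013]
top0 [207, 180, 12, 9, 28] [212.9 184.6] [0.614 0.457 0.013]
top0 [289, 229, 7, 8, 46] [291.8 232.7] [0.474 0.172 0.013]
dark in dishes/tray
top1 [294, 188, 5, 9, 27] [296.  191.8] [0.614 0.172 0.013]
top1 [242, 193, 1, 9, 9] [242. 197.] [0.58  0.353 0.013]
top1 [441, 243, 40, 6, 122] [460.1 245.5] [ 0.482 -0.388  0.013]
bright
top1 [439, 255, 42, 6, 147] [458.4 257.5] [ 0.442 -0.384  0.013]
```

```bash
python3 -c "
from station import finish_job
print(finish_job())"
```

```text
the job is handed in; nothing more can be done
None
```

I handed the job in at about 26 s: both pens are in their grooves, the memory stick is in the round dish and the eraser is in the square dish. A last camera check found all four in place and the ink bottle where it stood; I did not re-measure the brass seal, but the arm kept well clear of it.

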